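# Drip tray home, then hold the griddle lid half open for serving

### The job

The rice dumplings under the lid of the electric griddle are ready to be served. First, with the lid still shut, push the drip tray that sticks out under the griddle's front fully home; then lift the lid smoothly by its black bar handle and hold it half open, at 45 degrees, so that a helper can take the dumplings out. The lid has no stay and must not be let fall, so finish with the fingers still holding the handle and the lid steady there, and leave all the other things on the table where they stand.

Things in the scene. Friction and masses are not known exactly. Their poses are not given: they have to be found in the camera images.
- griddle: Electric griddle, fixed: aluminium chassis 275 x 360 mm (depth x width), 89 mm high; steel lid with glass window, shut top at z = 144 mm. Origin on the table under its middle; +x to its rear (hinge), -x to its front, facing the robot; +y its left as the robot sees it. Chassis front at x = -140 mm, lid front face at x = -94, carrying handles out to y = +-213, knob on the front at y = -142.
- lid: The lid (213 x 330 x 52 mm, some 0.9 kg, falls shut). Origin at the middle of its round bar handle, 17 mm thick, 170 mm long along y, on posts at y = +-72 mm. Shut: axes as the griddle's, bar at x = -142, z = 126 mm there, 38 mm free behind it, 37 mm from its axis down to the ledge. The hinge line, along y, is 267 mm behind and 34 mm below the bar (lid axes). Tilt of z from vertical = opening angle.
- drip_tray (a joint): How far the drip tray is pulled out, m: 0 fully home (its front panel against the chassis), up to 0.12; starts 35 to 65 mm out. Slides on runners along the griddle's x axis, stays where it is left, needs 2 to 3 N.
- tray_pull (a point): Foremost point, at the middle, of the tray's D-shaped black pull: 12 mm round bar, cross bar 88 mm long parallel to the griddle's front, its axis 34 mm above the table. Home, this point is 50 mm in front of the chassis (x = -190 mm). The lid's handle overhangs it: handle front at x = -151 mm, 117 to 135 mm above the table.
- dumpling_plate: White plate, 210 mm across, with a pile of white dumplings, 80 mm high; stands to the left or right. Leave alone. Origin under its middle.
- empty_plate: Empty white plate, 210 mm across, 19 mm high, on the other side. Leave alone. Origin under its middle.
- sauce_bottle: Dark sauce bottle, 56 mm across, 150 mm high, beside the front left of the griddle. Leave alone. Origin under its middle.
- dip_bowl: Small blue bowl, 84 mm across, 36 mm high, in front of the griddle to the left of the tray. Leave alone. Origin under its middle.
- turner: Wooden-handled turner, 240 mm long, lying in front of the griddle to the right of the tray. Leave alone. Origin under its middle.
- tea_cup: Green cup, 72 mm across, 75 mm high, beside the front right of the griddle. Leave alone. Origin under its middle.
- timer: White kitchen timer with a green dial, 60 x 65 x 43 mm, to the left, between robot and griddle. Leave alone. Origin under its middle.

How it is judged:
On the way, in this order (a step that is already met when the one before it is completed fails the run):
1. the drip tray is fully home while the lid is still shut (value of joint drip_tray below 0.005 m and angle between lid's own z axis and vertical below 0.05 rad), for 0.2 s.
2. the lid is being raised by its handle (angle between lid's own z axis and vertical above 0.35 rad and (contact force between the fingers and lid_c0 above 1 N or contact force between the fingers and lid_c1 above 1 N or contact force between the fingers and lid_c2 above 1 N)), for 0.2 s.
At the end, for the whole second after the job is handed in: The lid stands still at 45 degrees, give or take 5 (0.698 to 0.873 rad), held by the fingers at its bar handle (more than 1 N) and by nothing else; the drip tray is home to within 5 mm; no other thing on the table has moved by 30 mm (angle between lid's own z axis and vertical between 0.698 and 0.873 rad and angular speed of lid below 0.05 rad/s and (contact force between the fingers and lid_c0 above 1 N or contact force between the fingers and lid_c1 above 1 N or contact force between the fingers and lid_c2 above 1 N) and height (world z) of lid above 0.27 m and value of joint drip_tray below 0.005 m and distance of each of dumpling_plate, empty_plate, sauce_bottle, dip_bowl, turner, tea_cup, timer from where it was at the start of the episode below 0.03 m and contact force between lid and dumpling_plate below 0.2 N and contact force between lid and empty_plate below 0.2 N and contact force between lid and sauce_bottle below 0.2 N and contact force between lid and dip_bowl below 0.2 N and contact force between lid and turner below 0.2 N and contact force between lid and tea_cup below 0.2 N and contact force between lid and timer below 0.2 N); the arm keeps its last pose, push and grip.
It fails at once if the lid is lifted while the drip tray still sticks out (angle between lid's own z axis and vertical above 0.12 rad and value of joint drip_tray above 0.01 m).
It fails at once if the lid is let fall or flung (angular speed of lid above 2 rad/s).
It fails at once if another thing on the table is pushed away or knocked over (distance of any of dumpling_plate, empty_plate, sauce_bottle, dip_bowl, turner, tea_cup, timer from where it was at the start of the episode above 0.03 m or angle between any of sauce_bottle, tea_cup, dumpling_plate's own z axis and vertical above 0.5 rad).
It also fails if it takes over 58 s, if anything falls off the work surface, if the arm or the gripper's body presses on something with over 40 N, if the wrist force passes 120 N, or if a joint passes its speed limit or range.

### The arm

A 6-joint arm with a two-finger parallel gripper is mounted at the origin on the work surface. World frame = base frame: x ahead of the robot, y to its left, z up, the work surface at z = 0. Lengths are in m, angles in rad, forces in N, time in s.
With the tool pointing down it reaches from about 0.3 to 0.875 m from the base axis. Payload 6.4 kg.
Tool frame: the origin (TCP) lies between the finger pads; the fingertips stand ctrl.tip_reach ahead of it and the grasp point (between the pads) lies 11 mm behind it (ctrl.tip_reach is the distance from the TCP to the fingertips, in m); z points along the fingers, x is the direction in which the jaws open and shut, and the axes are right-handed (so a half turn about z gives the same grasp; the last joint's range is limited). The gripper opens to 85 mm and grips with 20 to 120 N. Pads are 22 mm wide; open, the fingers measure 114 mm over their backs; the gripper's body (76 mm by 85 mm) begins 54 mm behind the grasp point. The pads swing forward as they close: fully open they stand 13 mm farther back than shut.
Start: joints at [0.921, 0.181, 1.607, -0, 1.354, -0.206], TCP at [0.247, 0.519, 0.239] pointing down, gripper open.
Joint ranges: [-2.99, 2.99], [-0.89, 2.07], [0.3, 2.58], [-1.14, 4.28], [0, 2.63], [-3.12, 3.12]. Speed limits (rad/s): [2.57, 2.57, 3.01, 3.14, 3.14, 3.14].

### API

Orientations are given as a unit quaternion [w, x, y, z].
In Python, from bench import telemetry, viewer, ticket, nets, ctrl gives the robot as it stands.
- The arm moves only by the tool step_arm, never from a script. Its argument "plan" is a list of rows, each a list of 2 entries, a list of its own where there are three numbers: the shift along the tool's x, y, z in m, then the turn, a rotation vector about the tool's x, y, z in degrees. A call has 1 to 5 rows; each row is the pose to reach, as a shift and turn from the pose commanded when the call began, along the tool's axes at that moment; what a row does not reach only later rows make up. A row lasts 1/10 s, in which the tool goes at most 50 mm and 8.59 degrees, less where a joint would pass 70% of its speed; a pose out of reach is approached as far as the arm can. A call with a gripper value outside its range is refused whole. "fingers" is the opening in per cent of the stroke, from 0 (shut) to 100 (fully open), set as the call begins (left out, the last holds). The fingers move at their own pace and stop on an object; the grip force is fixed at half the most. Time passes only in rows, so rows that repeat a pose let the fingers close. It gives the time, the measured TCP pose, the force and the opening at its end, in the units of the state.
- telemetry.get_obs(): the state, without advancing time (a new reading comes with each control period).
- viewer.camera(name): name is "scene" or "top"; returns the picture (480x640x3 uint8, red, green, blue); there is no depth.
- viewer.get_calibration(name): a dict with "K" (3x3 intrinsics, pixels), "dist" ([k1, k2, p1, p2, k3] as OpenCV has them; the pictures are not rectified), "origin" and "orientation" of the camera in the world. Camera axes: x right, y up, looking along -z (the intrinsics and any distortion apply to the point x, -y, -z); pixel columns grow to the right and rows downward; lengths in m; the calibration is good to about 2 mm. A picture is of the moment at which its call begins. get_calibration takes no time and is no camera call.
- ticket.hand_in(): hands the job in, once; it reports no verdict.
Trained networks look in the newest picture that a camera, given by its name, has taken for a name from the list of things; names that differ only in an ending like _2 or _b are one class to them, and where a whole thing is asked for, a point or a joint stands for the part that bears it (a point fixed in the world has none). Each returns a list of dicts, best first, with "score" (0 to 1); they miss things now and then, are a little off and sometimes report something else, mostly with a low value. They report only what shows in the picture. A call takes as long as a camera call.
- nets.boxes_of(thing, camera): "extent" ([left, top, right, bottom] in pixels, round what is visible of it).
The state is a dict: "time_s": time; "q": joint angles; "dq": joint speeds; "joint_efforts": joint torques, N m; "eef_pos": TCP position; "eef_rot": TCP orientation; "wrist_force": force on the tool from outside, world axes, zero at the start; "torque": the same for the moment, N m; "opening": opening from 0.0 (shut) to 1.0 (fully open).
Only numpy, scipy, OpenCV 4.12 (cv2) and the standard library are available. Lean on these libraries where they do the work, as an engineer would, in place of code of your own. Each camera call takes 0.05 s, during which the arm holds its last target.

## Working session

There is one attempt and no reset: what is moved stays moved. The work goes in short steps, Python scripts to look and compute and a tool call to move; the robot and the scene stay as the last step left them, time stands still between calls to the robot, and variables do not carry over. Pictures are saved under pics/ and viewed, and the job is handed in when it is done.

Besides the shell and the picture viewer there is one more tool, called after ">>>" in YAML: its name, and indented under it one key for each argument. step_arm: Moves the arm, as the interface text tells. Its arguments: {"type":"object","properties":{"plan":{"type":"array"},"fingers":{"type":"number"}},"required":["plan"]}

```bash
ls; mkdir -p pics; python3 - <<'E'
from bench import telemetry, viewer, nets, ctrl
import cv2, numpy as np
print(telemetry.get_obs()); print(ctrl.tip_reach)
for c in("scene","top"):
    im=viewer.camera(c); cv2.imwrite(f"pics/{c}0.png",im[:,:,::-1])
    k=viewer.get_calibration(c); print(c,k)
    for t in ("griddle","lid","drip_tray","tray_pull"):
        print(t,[(np.round(d["extent"]).tolist(),round(d["score"],2)) for d in nets.boxes_of(t,c)[:2]])
E
```

```text
pics
{'time_s': 0.0, 'q': array([ 9.20700991e-01,  1.81562166e-01,  1.60801568e+00,  1.69113301e-06,
        1.35378696e+00, -2.06284135e-01]), 'dq': array([ 0.00071675,  0.0009874 , -0.00173992,  0.00026997, -0.00069105,
        0.00129657]), 'joint_efforts': array([-3.66102693e-03, -4.44861817e+01, -3.51339447e+01, -3.71081369e-04,
        8.94131925e-03, -1.89390749e-05]), 'eef_pos': array([0.2465376 , 0.5188674 , 0.23836855]), 'eef_rot': array([ 3.09051754e-04,  8.45394512e-01,  5.34141680e-01, -8.30431623e-04]), 'wrist_force': array([-0.75953461,  0.63813071, -0.0750112 ]), 'torque': array([ 0.03336261,  0.01587161, -0.02714406]), 'opening': 0.9960967674328475}
0.008
scene {'K': array([[607.07173035,   0.        , 307.57250787],
       [  0.        , 607.07173035, 241.04364393],
       [  0.        ,   0.        ,   1.        ]]), 'dist': array([-0.04560076,  0.        ,  0.        ,  0.        ,  0.        ]), 'origin': array([ 1.25012692, -0.36332843,  1.27185484]), 'orientation': array([0.813459  , 0.25216924, 0.15216356, 0.501539  ])}
griddle [([257.0, 214.0, 461.0, 399.0], 0.73)]
lid [([277.0, 215.0, 456.0, 376.0], 0.6)]
drip_tray [([266.0, 224.0, 339.0, 282.0], 0.96)]
tray_pull [([272.0, 224.0, 341.0, 280.0], 0.91)]
top {'K': array([[492.57103656,   0.        , 319.4634219 ],
       [  0.        , 492.57103656, 237.68007303],
       [  0.        ,   0.        ,   1.        ]]), 'dist': array([-0.1316883,  0.       ,  0.       ,  0.       ,  0.       ]), 'origin': array([ 0.24685956, -0.02089955,  1.43372919]), 'orientation': array([-0.70274178, -0.07558877,  0.07508948,  0.70342157])}
griddle [([228.0, 125.0, 373.0, 270.0], 0.96)]
lid [([235.0, 125.0, 363.0, 234.0], 0.93)]
drip_tray [([278.0, 223.0, 346.0, 272.0], 0.97)]
tray_pull [([277.0, 223.0, 346.0, 269.0], 0.69)]
```

View pics/scene0.png

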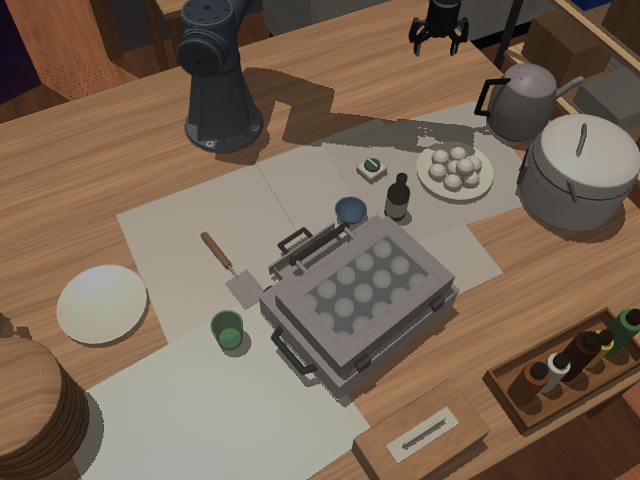

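View pics/top0.png

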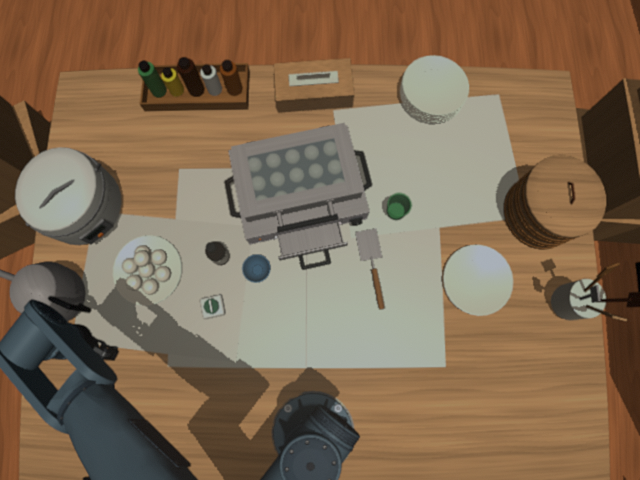

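```bash
python3 - <<'E'
import cv2
a=cv2.imread("pics/top0.png")[110:300,200:420]; cv2.imwrite("pics/top0c.png",cv2.resize(a,None,fx=3.6,fy=3.15*3.6/3.6*1.0,interpolation=cv2.INTER_CUBIC) if 0 else cv2.resize(a,None,fx=3,fy=3,interpolation=cv2.INTER_CUBIC))
a=cv2.imread("pics/scene0.png")[200:400,240:480]; cv2.imwrite("pics/scene0c.png",cv2.resize(a,None,fx=3,fy=3,interpolation=cv2.INTER_CUBIC))
E
```

```text
(no output)
```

View pics/top0c.png

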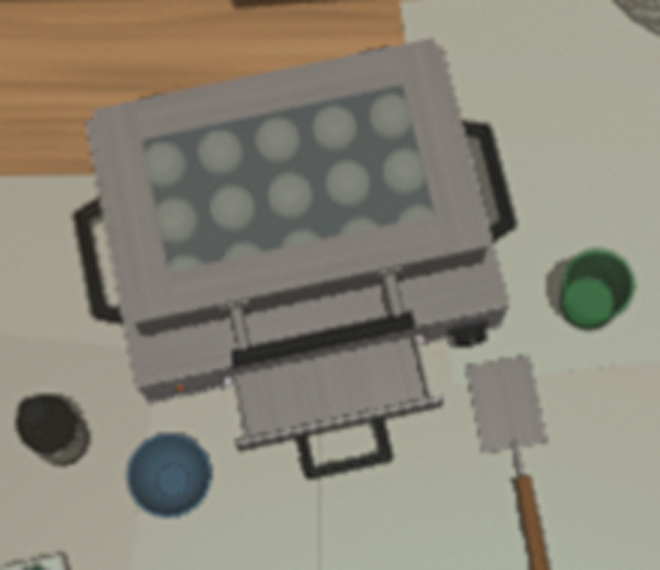

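View pics/scene0c.png

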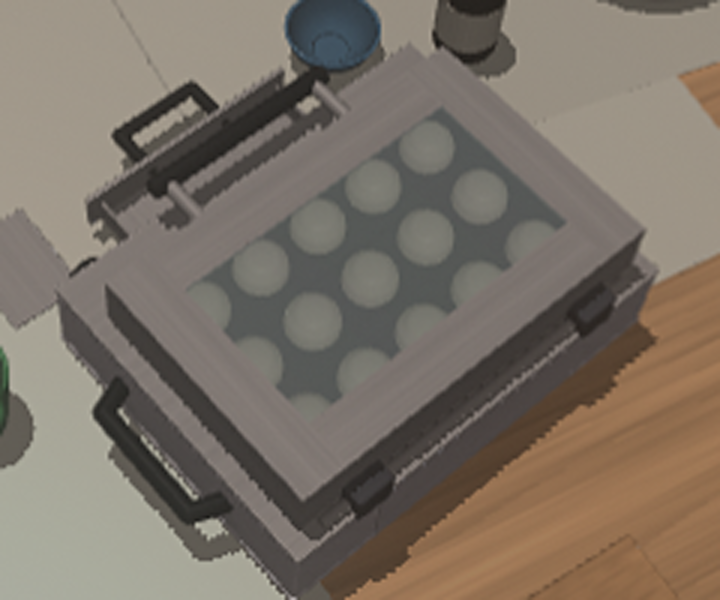

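```bash
cat > h.py <<'E'
import numpy as np, cv2
from scipy.spatial.transform import Rotation as R
from scipy.optimize import least_squares
from bench import viewer
def proj(P,c):
    k=viewer.get_calibration(c); q=k["orientation"]; Rm=R.from_quat([q[1],q[2],q[3],q[0]]).as_matrix()
    p=(np.atleast_2d(P)-k["origin"])@Rm; p=p*[1,-1,-1]
    return cv2.projectPoints(p.reshape(-1,1,3),np.zeros(3),np.zeros(3),k["K"],k["dist"])[0].reshape(-1,2)
def G(P,g): # griddle->world
    P=np.atleast_2d(P).astype(float); c,s=np.cos(g[2]),np.sin(g[2])
    return np.c_[g[0]+c*P[:,0]-s*P[:,1], g[1]+s*P[:,0]+c*P[:,1], P[:,2]]
E
cat > fit.py <<'E'
from h import *
T=lambda u,v:(200+u/3-.33,110+v/3-.33); S=lambda u,v:(240+u/3-.33,200+v/3-.33)
obs=[("top",(-.142,.085,.126),T(235,357)),("top",(-.142,-.085,.126),T(412,323)),
("top",(.119,.165,.144),T(90,120)),("top",(.119,-.165,.144),T(436,42)),
("scene",(-.142,-.085,.126),S(155,183)),("scene",(-.142,.085,.126),S(322,78)),
("scene",(.119,-.165,.144),S(305,497)),("scene",(.119,.165,.144),S(643,232)),("scene",(-.094,-.165,.144),S(110,284)),
("top","pull",T(348,466)),("scene","pull",S(156,108))]
def pt(o,p):
    if o[1]=="pull": return G([-.190+.006-p[3],0,.034],p)
    return G(o[1],p)
f=lambda p:np.concatenate([(proj(pt(o,p),o[0])[0]-o[2]) for o in obs])
r=least_squares(f,[.6,0.03,.15,.05],x_scale=[.1,.1,.1,.1],loss="soft_l1",f_scale=1.5)
print(r.x); print(np.round(f(r.x).reshape(-1,2),1))
np.save("g.npy",r.x); g=r.x
for c in("top","scene"):
    im=cv2.imread(f"pics/{c}0.png")
    def box(x0,x1,y0,y1,z,col):
        q=proj(G([[x0,y0,z],[x0,y1,z],[x1,y1,z],[x1,y0,z]],g),c)
        cv2.polylines(im,[np.round(q*16).astype(np.int32)],True,col,1,cv2.LINE_AA,4)
    box(-.094,.119,-.165,.165,.144,(0,0,255)); box(-.140,.135,-.18,.18,.089,(0,255,0)); box(-.1505,-.1335,-.085,.085,.126,(255,0,0))
    box(-.19-g[3],-.178-g[3],-.044,.044,.034,(0,255,255))
    a=im[110:300,200:420] if c=="top" else im[200:400,240:480]
    cv2.imwrite(f"pics/{c}fit.png",cv2.resize(a,None,fx=3,fy=3,interpolation=cv2.INTER_CUBIC))
E
python3 fit.py
```

```text
[0.71075171 0.04629754 0.21921629 0.06317968]
[[-2.   0.7]
 [-0.3 -1.1]
 [-0.2 -3.6]
 [-1.5 -1.5]
 [-1.4  2. ]
 [ 0.1 -2. ]
 [-1.2  0.8]
 [ 0.6 -1.5]
 [-2.  -1.3]
 [-0.6  0.2]
 [-0.5  0.6]]
```

View pics/topfit.png

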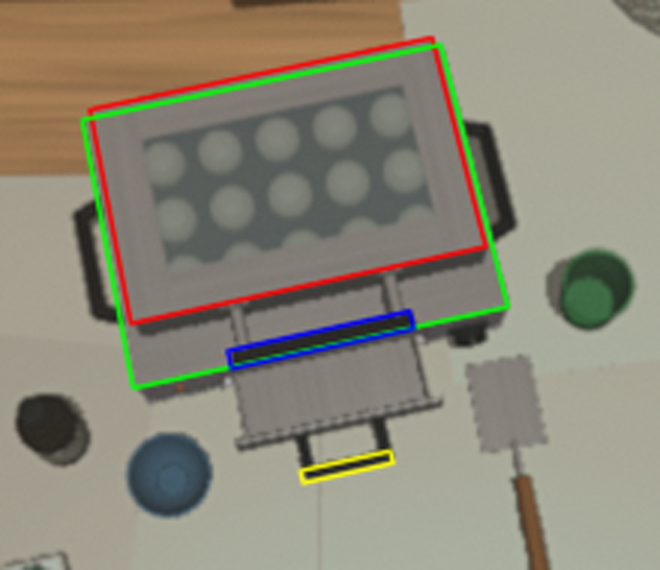

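View pics/scenefit.png

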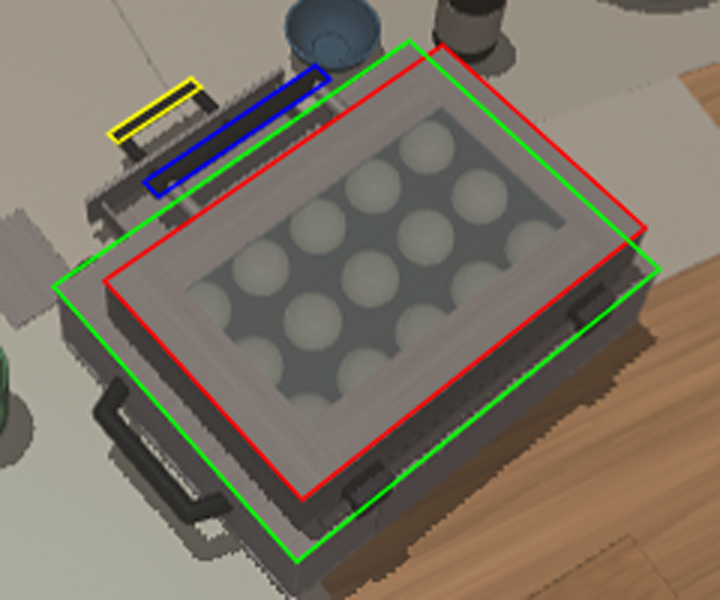

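```bash
cat >> h.py <<'E'
from bench import telemetry
g=None
try: g=np.load("g.npy")
except Exception: pass
def pose():
    o=telemetry.get_obs(); q=o["eef_rot"]; return o["eef_pos"],R.from_quat([q[1],q[2],q[3],q[0]]),o
def Rt(t):  # tilt deg from vertical, tool pointing forward(griddle +x)-down; jaw x in griddle xz-plane
    t=np.radians(t); zt=np.array([np.sin(t),0,-np.cos(t)]); xt=np.array([np.cos(t),0,np.sin(t)])
    M=np.c_[xt,np.cross(zt,xt),zt]; return R.from_euler("z",g[2])*R.from_matrix(M)
def rel(pg,t):
    p,r,o=pose(); P=G(pg,g)[0]; T=Rt(t)
    d=r.inv().apply(P-p); w=np.degrees((r.inv()*T).as_rotvec())
    print("target",np.round(P,3),"shift",np.round(d,4),"turn",np.round(w,2),"|d|%.3f |w|%.1f"%(np.linalg.norm(d),np.linalg.norm(w)))
def stat():
    p,r,o=pose(); c,s=np.cos(g[2]),np.sin(g[2]); d=p-[g[0],g[1],0]
    z=r.as_matrix()[:,2]
    print("t%.2f"%o["time_s"],"tcp_g",np.round([c*d[0]+s*d[1],-s*d[0]+c*d[1],d[2]],4),"tilt %.1f"%np.degrees(np.arctan2(c*z[0]+s*z[1],-z[2])),"F",np.round(o["wrist_force"],1),"open %.2f"%o["opening"],"q",np.round(o["q"],2))
E
python3 -c "
from h import *
stat(); rel([-.33,0,.19],0); rel([-.33,0,.19],20)"
```

```text
t0.50 tcp_g [-0.3499  0.5626  0.2392] tilt -0.0 F [ 0.3  0.1 -0.1] open 1.00 q [ 0.92  0.18  1.61 -0.    1.35 -0.21]
target [ 0.389 -0.025  0.19 ] shift [-0.4311  0.3619  0.0493] turn [0.000e+00 1.000e-02 5.201e+01] |d|0.565 |w|52.0
target [ 0.389 -0.025  0.19 ] shift [-0.4311  0.3619  0.0493] turn [-9.07 18.61 51.47] |d|0.565 |w|55.5
```

>>> step_arm:
  plan:
    - [[-0.035, 0.03, 0], [0, 0, 5]]
    - [[-0.07, 0.06, 0], [0, 0, 10]]
    - [[-0.105, 0.09, 0], [0, 0, 15]]
    - [[-0.14, 0.12, 0], [0, 0, 20]]
    - [[-0.175, 0.15, 0], [0, 0, 26]]
  fingers: 0

```text
time_s: 1.0
eef_pos: [0.3073, 0.2953, 0.2394]
eef_rot: [0.0, 0.944, 0.329, 0.0]
wrist_force: [0.1, 0.9, 0.9]
opening: 0.143
```

```bash
python3 -c "
from h import *
stat(); rel([-.33,0,.19],0); rel([-.33,0,.19],20)"
```

```text
t1.00 tcp_g [-0.3396  0.3308  0.2394] tilt 0.0 F [0.1 0.9 0.9] open 0.14 q [ 0.49 -0.17  1.96 -0.    1.35 -0.18]
target [ 0.389 -0.025  0.19 ] shift [-0.1355  0.3019  0.0494] turn [ 1.000e-02 -4.000e-02  2.584e+01] |d|0.335 |w|25.8
target [ 0.389 -0.025  0.19 ] shift [-0.1355  0.3019  0.0494] turn [-4.5  19.62 25.57] |d|0.335 |w|32.5
```

>>> step_arm:
  plan:
    - [[-0.017, 0.038, 0.004], [-0.5, 2, 3]]
    - [[-0.034, 0.076, 0.008], [-1, 4, 6]]
    - [[-0.05, 0.114, 0.012], [-1.5, 6, 9]]
    - [[-0.067, 0.15, 0.016], [-2, 8, 12]]
    - [[-0.084, 0.188, 0.02], [-3, 12, 16]]

```text
time_s: 1.5
eef_pos: [0.3595, 0.0962, 0.2198]
eef_rot: [-0.009, 0.975, 0.193, 0.109]
wrist_force: [0.5, 0.2, 0.4]
opening: 0.002
```

```bash
python3 -c "
from h import *
stat(); rel([-.32,0,.16],20); rel([-.32,0,.025],20)"
```

```text
t1.50 tcp_g [-0.332   0.125   0.2198] tilt 12.5 F [0.5 0.2 0.4] open 0.00 q [-0.14 -0.5   2.25  0.1   1.2  -0.56]
target [ 0.398 -0.023  0.16 ] shift [-0.0226  0.1238  0.0593] turn [-1.41  7.41  9.73] |d|0.139 |w|12.3
target [ 0.398 -0.023  0.025] shift [-0.0517  0.1206  0.1911] turn [-1.41  7.41  9.73] |d|0.232 |w|12.3
```

>>> step_arm:
  plan:
    - [[-0.005, 0.03, 0.013], [-0.3, 1.8, 2.4]]
    - [[-0.011, 0.06, 0.026], [-0.7, 3.6, 4.8]]
    - [[-0.017, 0.09, 0.043], [-1, 5.5, 7.2]]
    - [[-0.023, 0.124, 0.059], [-1.4, 7.4, 9.7]]
    - [[-0.023, 0.124, 0.059], [-1.4, 7.4, 9.7]]

```text
time_s: 2.0
eef_pos: [0.3968, -0.0254, 0.1581]
eef_rot: [-0.019, 0.98, 0.105, 0.17]
wrist_force: [-0.3, 0.6, -0.3]
opening: -0.001
```

```bash
python3 -c "
from h import *
stat(); rel([-.32,0,.025],20)
im=viewer.camera('scene'); cv2.imwrite('pics/s1.png',im[:,:,::-1])"
```

```text
t2.00 tcp_g [-0.3221 -0.0017  0.1581] tilt 19.7 F [-0.3  0.6 -0.3] open -0.00 q [-0.57 -0.41  2.35  0.29  0.98 -0.92]
target [ 0.398 -0.023  0.025] shift [-0.043  -0.0015  0.1259] turn [ 0.01  0.27 -0.33] |d|0.133 |w|0.4
```

View pics/s1.png

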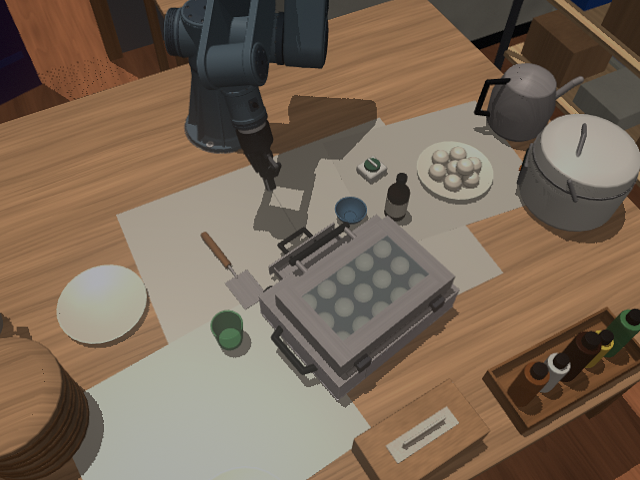

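>>> step_arm:
  plan:
    - [[-0.009, 0, 0.026], [0, 0, 0]]
    - [[-0.018, 0, 0.052], [0, 0, 0]]
    - [[-0.027, 0, 0.078], [0, 0, 0]]
    - [[-0.036, 0, 0.105], [0, 0, 0]]
    - [[-0.043, 0, 0.126], [0, 0, 0]]

```text
time_s: 2.55
eef_pos: [0.3995, -0.0204, 0.0258]
eef_rot: [-0.02, 0.979, 0.11, 0.171]
wrist_force: [1.2, 0.3, -0.9]
opening: -0.004
```

```bash
python3 -c "
from h import *
stat(); rel([-.28,0,.024],20)
im=viewer.camera('scene'); cv2.imwrite('pics/s2.png',cv2.resize(im[130:330,200:440,::-1],None,fx=3,fy=3))"
```

```text
t2.55 tcp_g [-0.3183  0.0026  0.0258] tilt 19.8 F [ 1.2  0.3 -0.9] open -0.00 q [-0.55 -0.03  2.42  0.47  0.55 -1.15]
target [ 0.437 -0.015  0.024] shift [0.0355 0.0028 0.0146] turn [-0.13  0.21  0.23] |d|0.038 |w|0.3
```

View pics/s2.png

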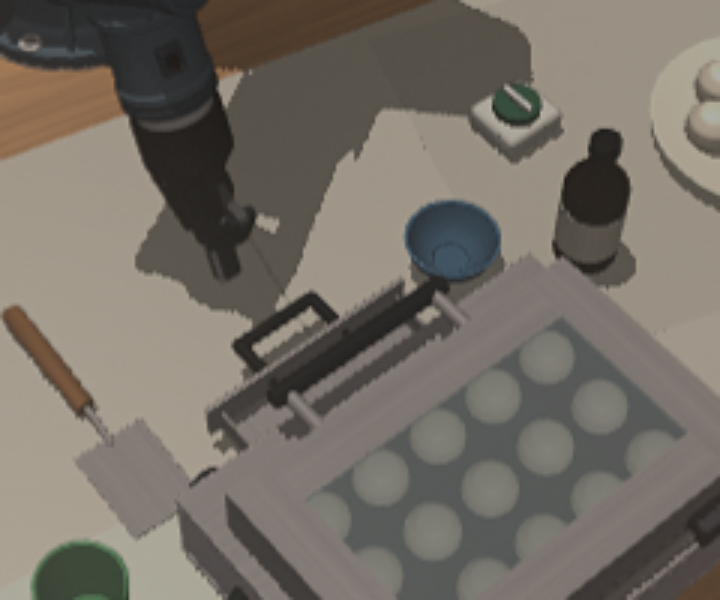

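>>> step_arm:
  plan:
    - [[0.012, 0, 0.005], [0, 0, 0]]
    - [[0.024, -0.001, 0.01], [0, 0, 0]]
    - [[0.036, -0.001, 0.014], [0, 0, 0]]
    - [[0.043, -0.001, 0.017], [0, 0, 0]]
    - [[0.05, -0.001, 0.02], [0, 0, 0]]

```text
time_s: 3.1
eef_pos: [0.4526, -0.0081, 0.0254]
eef_rot: [-0.019, 0.979, 0.11, 0.171]
wrist_force: [0.4, -0.1, 0.7]
opening: 0.003
```

```bash
python3 -c "
from h import *
stat(); rel([-.215,0,.024],20)"
```

```text
t3.10 tcp_g [-0.2638  0.0031  0.0254] tilt 19.8 F [ 0.4 -0.1  0.7] open 0.00 q [-0.43  0.09  2.29  0.43  0.52 -1.  ]
target [ 0.501 -0.     0.024] shift [0.0454 0.0033 0.0179] turn [-0.1   0.16  0.2 ] |d|0.049 |w|0.3
```

>>> step_arm:
  plan:
    - [[0.009, 0.001, 0.0036], [0, 0, 0]]
    - [[0.018, 0.001, 0.0072], [0, 0, 0]]
    - [[0.027, 0.002, 0.0106], [0, 0, 0]]
    - [[0.036, 0.003, 0.0142], [0, 0, 0]]
    - [[0.045, 0.003, 0.0178], [0, 0, 0]]

```text
time_s: 3.6
eef_pos: [0.5002, -0.0011, 0.0228]
eef_rot: [-0.02, 0.979, 0.108, 0.171]
wrist_force: [-2.0, -0.2, 0.8]
opening: 0.004
```

```bash
python3 -c "
from h import *
stat(); rel([-.2,0,.024],20)
im=viewer.camera('scene'); cv2.imwrite('pics/s3.png',cv2.resize(im[130:330,200:440,::-1],None,fx=3,fy=3))"
```

```text
t3.60 tcp_g [-0.2158 -0.0004  0.0228] tilt 19.8 F [-2.  -0.2  0.8] open 0.00 q [-0.36  0.19  2.18  0.39  0.51 -0.9 ]
target [0.516 0.003 0.024] shift [ 0.0153 -0.0004  0.0042] turn [-0.1   0.24  0.07] |d|0.016 |w|0.3
```

View pics/s3.png

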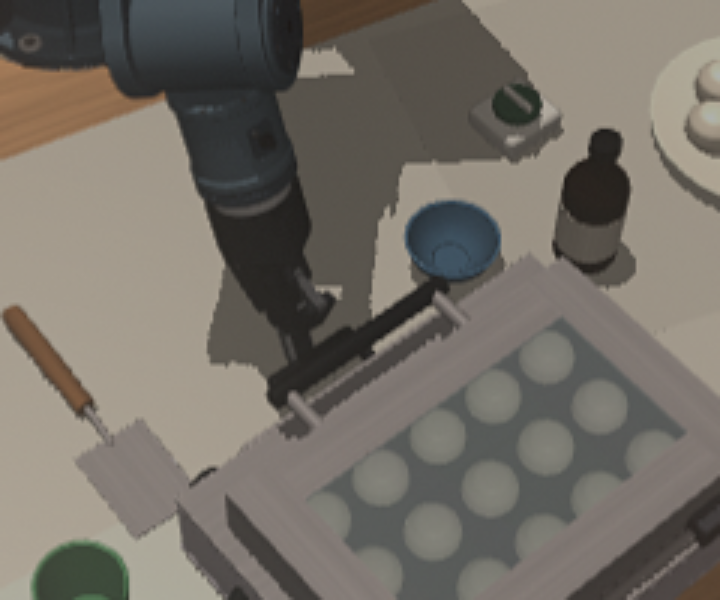

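>>> step_arm:
  plan:
    - [[0.0035, 0, 0.0009], [0, 0, 0]]
    - [[0.007, 0, 0.0018], [0, 0, 0]]
    - [[0.0105, 0, 0.0028], [0, 0, 0]]
    - [[0.014, 0, 0.0037], [0, 0, 0]]
    - [[0.014, 0, 0.0037], [0, 0, 0]]

```text
time_s: 4.15
eef_pos: [0.514, 0.0021, 0.0244]
eef_rot: [-0.019, 0.979, 0.109, 0.171]
wrist_force: [0.1, 0.7, -0.8]
opening: -0.002
```

```bash
python3 -c "
from h import *
stat(); rel([-.19,0,.024],20)"
```

```text
t4.15 tcp_g [-0.2017 -0.0003  0.0244] tilt 19.8 F [ 0.1  0.7 -0.8] open -0.00 q [-0.34  0.21  2.15  0.37  0.52 -0.86]
target [0.525 0.005 0.024] shift [ 0.0109 -0.0003  0.0043] turn [-0.09  0.2   0.09] |d|0.012 |w|0.2
```

>>> step_arm:
  plan:
    - [[0.0018, 0, 0.0007], [0, 0, 0]]
    - [[0.0037, 0, 0.0014], [0, 0, 0]]
    - [[0.0056, 0, 0.002], [0, 0, 0]]

```text
time_s: 4.45
eef_pos: [0.5164, 0.0039, 0.0228]
eef_rot: [-0.02, 0.98, 0.109, 0.168]
wrist_force: [-19.5, -7.0, 6.3]
opening: 0.0
```

>>> step_arm:
  plan:
    - [[0, 0, 0], [0, 0, 0]]
    - [[0, 0, 0], [0, 0, 0]]
    - [[0, 0, 0], [0, 0, 0]]

```text
time_s: 4.75
eef_pos: [0.5162, 0.004, 0.0226]
eef_rot: [-0.021, 0.98, 0.109, 0.168]
wrist_force: [-12.5, -3.6, 2.5]
opening: -0.003
```

```bash
python3 -c "
from h import *
stat(); rel([-.28,0,.03],20)
im=viewer.camera('scene'); cv2.imwrite('pics/s4.png',cv2.resize(im[130:330,200:440,::-1],None,fx=3,fy=3))
im=viewer.camera('top'); cv2.imwrite('pics/t4.png',cv2.resize(im[110:300,200:420,::-1],None,fx=3,fy=3))"
```

```text
t4.75 tcp_g [-0.199   0.001   0.0226] tilt 19.5 F [-12.5  -3.6   2.5] open -0.00 q [-0.33  0.22  2.14  0.37  0.52 -0.85]
target [ 0.437 -0.015  0.03 ] shift [-0.0739  0.0007 -0.034 ] turn [-0.25  0.54  0.1 ] |d|0.081 |w|0.6
```

View pics/s4.png

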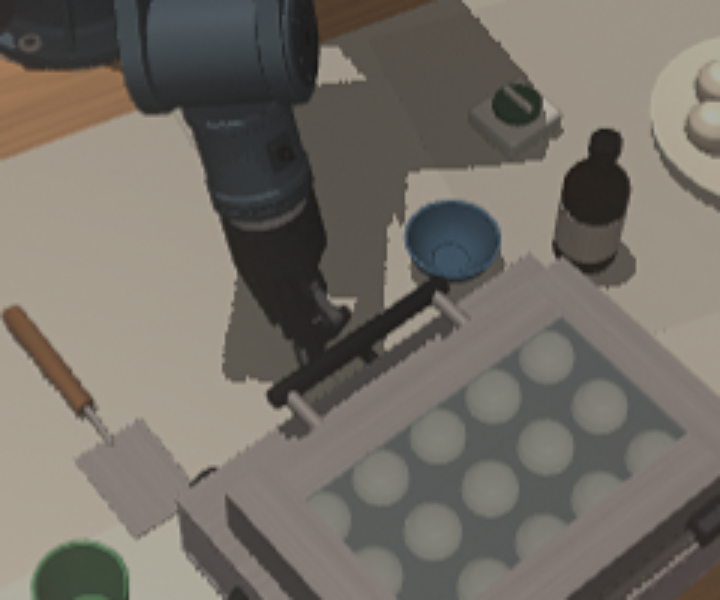

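View pics/t4.png

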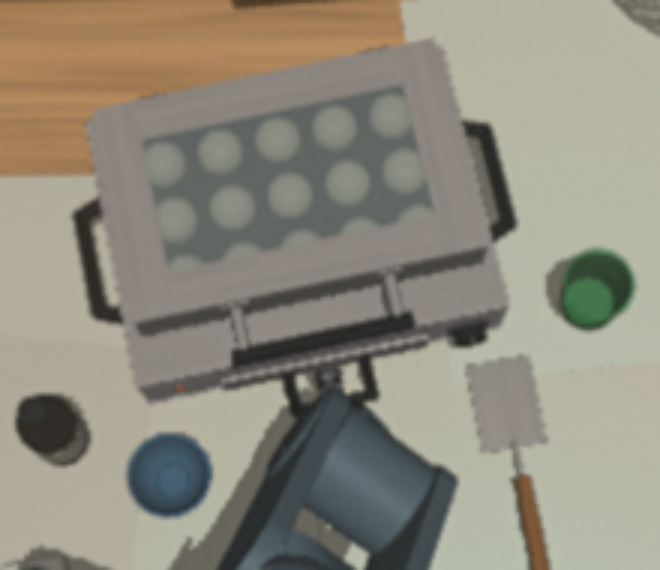

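>>> step_arm:
  plan:
    - [[-0.015, 0, -0.007], [0, 0, 0]]
    - [[-0.03, 0, -0.014], [0, 0, 0]]
    - [[-0.05, 0, -0.024], [0, 0, 0]]
    - [[-0.074, 0.001, -0.036], [0, 0, 0]]
    - [[-0.092, 0.001, -0.07], [0, 0, 0]]

```text
time_s: 5.35
eef_pos: [0.4099, -0.0212, 0.0574]
eef_rot: [-0.021, 0.979, 0.108, 0.169]
wrist_force: [-0.1, -0.8, 1.5]
opening: 0.002
```

```bash
python3 -c "
from h import *
stat()
im=viewer.camera('scene'); cv2.imwrite('pics/s5.png',cv2.resize(im[130:330,200:440,::-1],None,fx=3,fy=3))
im=viewer.camera('top'); cv2.imwrite('pics/t5r.png',im[:,:,::-1]);cv2.imwrite('pics/t5.png',cv2.resize(im[180:300,230:390,::-1],None,fx=5,fy=5,interpolation=cv2.INTER_CUBIC))
P=proj(G([[-.19,0,.034],[-.19,.044,.034],[-.19,-.044,.034]],g),'top'); print((P-[230,180])*5)"
```

```text
t5.35 tcp_g [-0.3083 -0.0004  0.0574] tilt 19.6 F [-0.1 -0.8  1.5] open 0.00 q [-0.53 -0.11  2.39  0.39  0.65 -1.04]
[[404.17555872 330.6498016 ]
 [329.94175623 346.92948694]
 [478.23724288 314.39966069]]
```

View pics/t5.png

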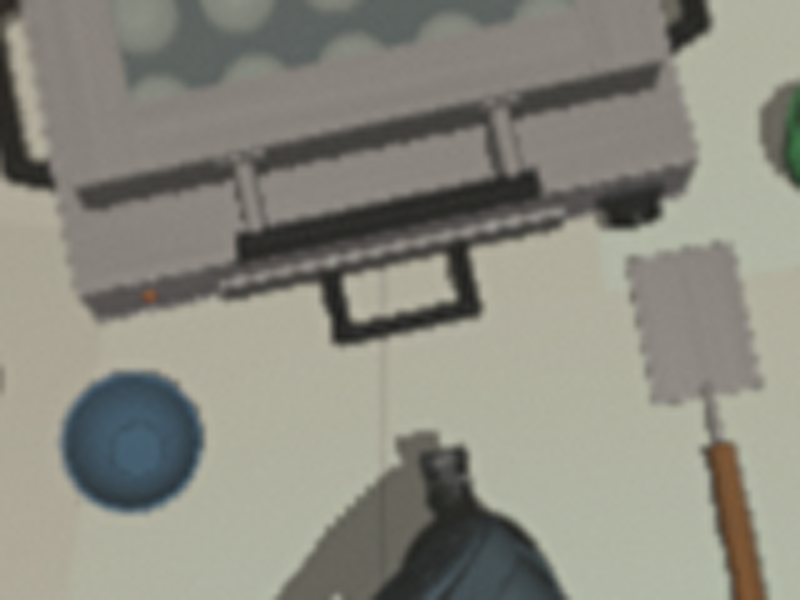

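View pics/s5.png

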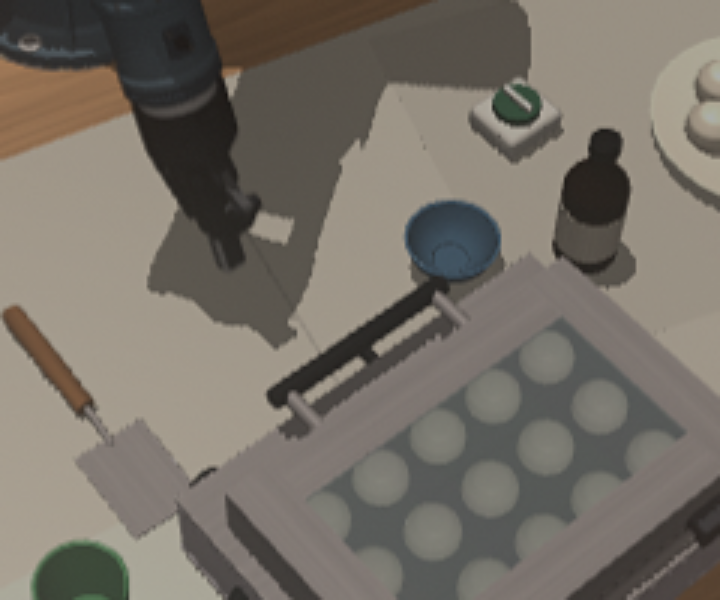

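```bash
python3 -c "
from h import *
P=proj(G([[-.142,0,.126],[-.142,.085,.126],[-.142,-.085,.126]],g),'top'); print((P-[230,180])*5)
rel([-.29,0,.2],30);rel([-.205,0,.19],45)"
```

```text
[[382.32776995 213.8373485 ]
 [230.25423353 246.93302807]
 [533.69703911 180.98774754]]
target [ 0.428 -0.017  0.2  ] shift [ 0.0625 -0.0024 -0.1239] turn [0.2  9.91 0.13] |d|0.139 |w|9.9
target [0.511 0.002 0.19 ] shift [ 0.1389 -0.0024 -0.0853] turn [ 0.19 24.91  0.16] |d|0.163 |w|24.9
```

>>> step_arm:
  plan:
    - [[0.0125, 0, -0.025], [0, 2, 0]]
    - [[0.025, 0, -0.05], [0, 4, 0]]
    - [[0.0375, -0.001, -0.075], [0, 6, 0]]
    - [[0.05, -0.002, -0.1], [0, 8, 0]]
    - [[0.0625, -0.002, -0.124], [0, 10, 0]]
  fingers: 47

```text
time_s: 5.95
eef_pos: [0.429, -0.0164, 0.1984]
eef_rot: [-0.029, 0.96, 0.107, 0.257]
wrist_force: [0.0, -0.4, 0.2]
opening: 0.467
```

```bash
python3 -c "
from h import *
stat()
rel([-.205,-0.003,.19],45)"
```

```text
t5.95 tcp_g [-2.887e-01  1.000e-04  1.984e-01] tilt 29.9 F [ 0.  -0.4  0.2] open 0.47 q [-0.61 -0.51  2.37  0.47  0.96 -1.04]
target [ 0.511 -0.001  0.19 ] shift [0.0683 0.0033 0.0491] turn [-0.08 15.06  0.07] |d|0.084 |w|15.1
```

>>> step_arm:
  plan:
    - [[0.014, 0.001, 0.01], [0, 3, 0]]
    - [[0.028, 0.001, 0.02], [0, 6, 0]]
    - [[0.042, 0.002, 0.03], [0, 9, 0]]
    - [[0.056, 0.003, 0.04], [0, 12, 0]]
    - [[0.068, 0.003, 0.049], [0, 15, 0]]

```text
time_s: 6.45
eef_pos: [0.5115, -0.0015, 0.1883]
eef_rot: [-0.042, 0.919, 0.101, 0.38]
wrist_force: [0.0, 1.0, 0.2]
opening: 0.468
```

```bash
python3 -c "
from h import *
stat()
rel([-.142+.0085,-0.003,.126-.0085],45)
im=viewer.camera('scene'); cv2.imwrite('pics/s6.png',cv2.resize(im[130:330,200:440,::-1],None,fx=3,fy=3))
im=viewer.camera('top'); cv2.imwrite('pics/t6.png',cv2.resize(im[180:300,230:390,::-1],None,fx=5,fy=5,interpolation=cv2.INTER_CUBIC))"
```

```text
t6.45 tcp_g [-0.2048 -0.0033  0.1883] tilt 44.9 F [0.  1.  0.2] open 0.47 q [-0.57 -0.31  2.38  0.92  0.68 -1.41]
target [0.581 0.014 0.118] shift [ 0.0005 -0.0003  0.1005] turn [-0.02  0.08  0.01] |d|0.101 |w|0.1
```

View pics/s6.png

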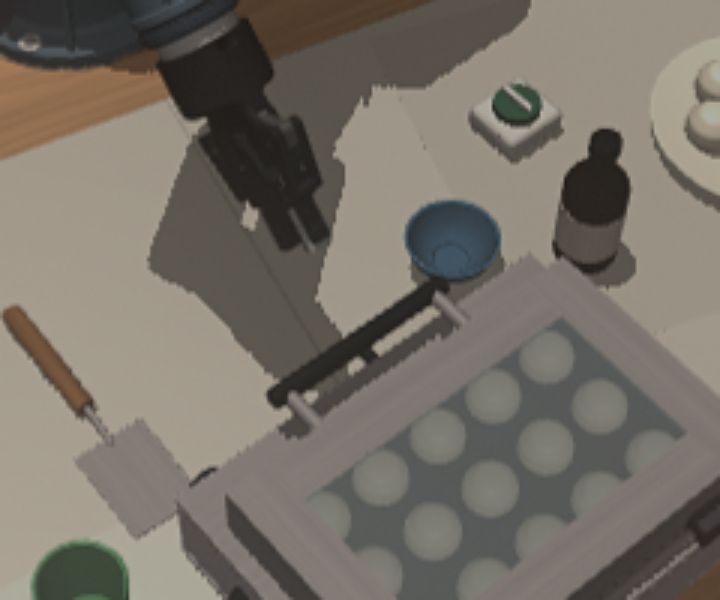

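View pics/t6.png

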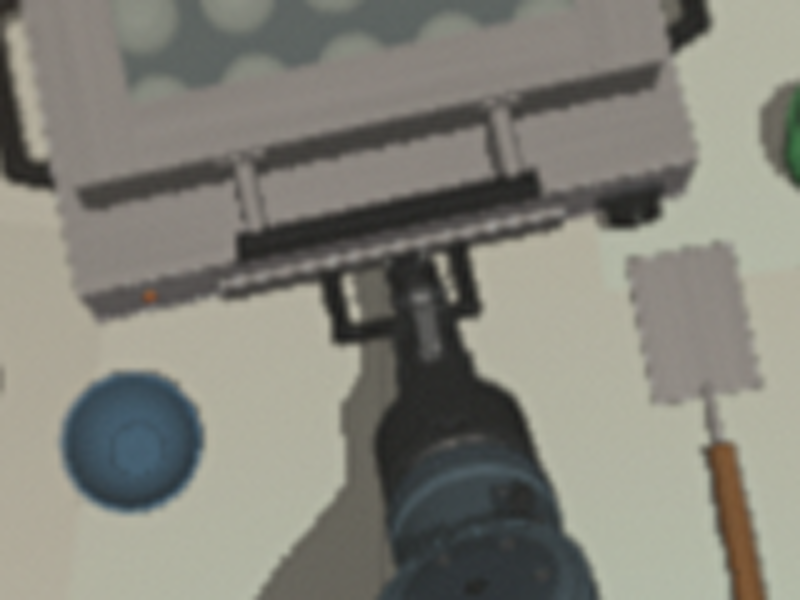

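>>> step_arm:
  plan:
    - [[0, 0, 0.015], [0, 0, 0]]
    - [[0, 0, 0.03], [0, 0, 0]]
    - [[0, 0, 0.045], [0, 0, 0]]
    - [[0, 0, 0.06], [0, 0, 0]]
    - [[0, 0, 0.06], [0, 0, 0]]

```text
time_s: 7.05
eef_pos: [0.5515, 0.0087, 0.1444]
eef_rot: [-0.043, 0.919, 0.102, 0.377]
wrist_force: [0.1, -0.0, -0.3]
opening: 0.47
```

```bash
python3 -c "
from h import *
stat()
rel([-.142+.0085,-0.003,.126-.0085],45)
im=viewer.camera('scene'); cv2.imwrite('pics/s7.png',cv2.resize(im[180:300,240:400,::-1],None,fx=5,fy=5))
im=viewer.camera('top'); cv2.imwrite('pics/t7.png',cv2.resize(im[180:300,230:390,::-1],None,fx=5,fy=5,interpolation=cv2.INTER_CUBIC))"
```

```text
t7.05 tcp_g [-0.1636 -0.0021  0.1444] tilt 44.6 F [ 0.1 -0.  -0.3] open 0.47 q [-0.47 -0.07  2.31  1.1   0.53 -1.57]
target [0.581 0.014 0.118] shift [0.0025 0.0011 0.0403] turn [-0.2   0.35  0.  ] |d|0.040 |w|0.4
```

View pics/s7.png

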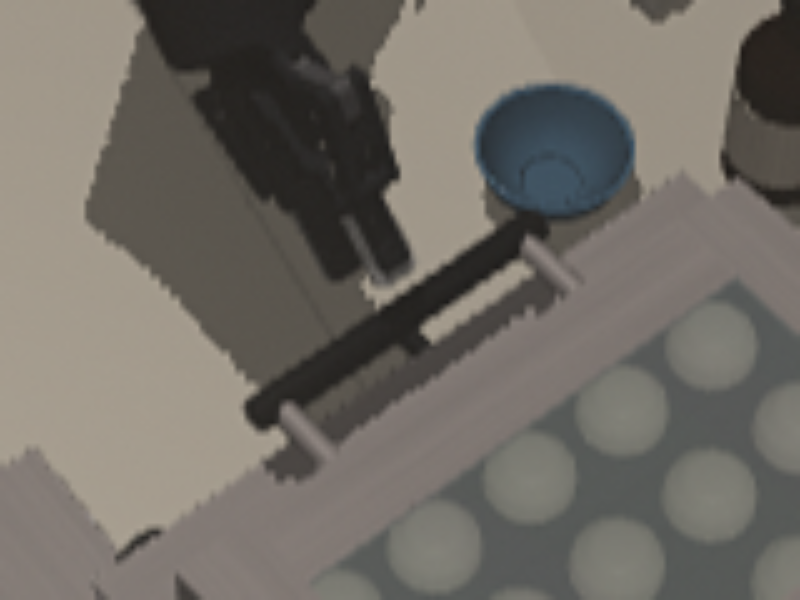

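View pics/t7.png

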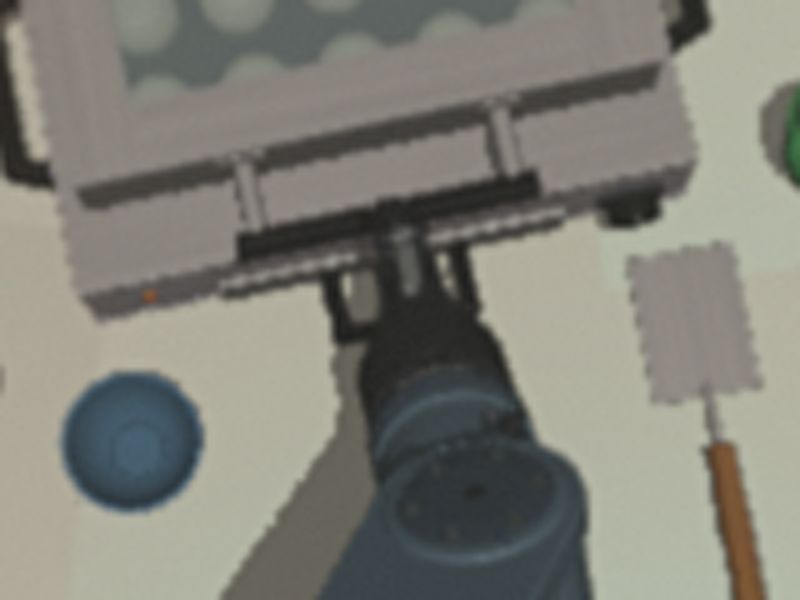

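>>> step_arm:
  plan:
    - [[0.0025, 0.001, 0.008], [0, 0, 0]]
    - [[0.0025, 0.001, 0.016], [0, 0, 0]]
    - [[0.0025, 0.001, 0.024], [0, 0, 0]]

```text
time_s: 7.45
eef_pos: [0.5705, 0.0111, 0.1306]
eef_rot: [-0.042, 0.919, 0.102, 0.379]
wrist_force: [-0.2, 0.2, 0.5]
opening: 0.471
```

>>> step_arm:
  plan:
    - [[0, 0, 0.008], [0, 0, 0]]
    - [[0, 0, 0.015], [0, 0, 0]]
    - [[0, 0, 0.015], [0, 0, 0]]

```text
time_s: 7.75
eef_pos: [0.5803, 0.0139, 0.119]
eef_rot: [-0.043, 0.919, 0.102, 0.378]
wrist_force: [-0.7, 0.0, 0.1]
opening: 0.466
```

```bash
python3 -c "
from h import *
stat()
rel([-.142+.0085,-0.003,.126-.0085],45)
im=viewer.camera('scene'); cv2.imwrite('pics/s8.png',cv2.resize(im[180:300,240:400,::-1],None,fx=5,fy=5))"
```

```text
t7.75 tcp_g [-0.1344 -0.0032  0.119 ] tilt 44.7 F [-0.7  0.   0.1] open 0.47 q [-0.42  0.06  2.25  1.25  0.46 -1.7 ]
target [0.581 0.014 0.118] shift [-0.0004 -0.0002  0.0017] turn [-0.14  0.25  0.02] |d|0.002 |w|0.3
```

View pics/s8.png

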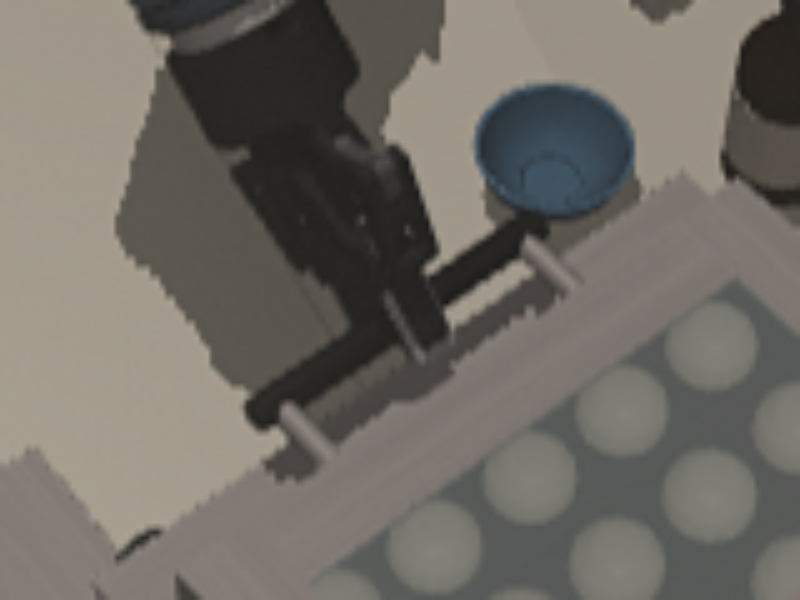

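>>> step_arm:
  plan:
    - [[0, 0, 0.002], [0, 0, 0]]
    - [[0, 0, 0.002], [0, 0, 0]]
    - [[0, 0, 0.002], [0, 0, 0]]
    - [[0, 0, 0.002], [0, 0, 0]]
    - [[0, 0, 0.002], [0, 0, 0]]
  fingers: 0

```text
time_s: 8.3
eef_pos: [0.5814, 0.014, 0.1184]
eef_rot: [-0.042, 0.919, 0.102, 0.379]
wrist_force: [-3.2, -0.3, 3.0]
opening: 0.175
```

```bash
cat >> h.py <<'E'
def lid(th,H=(.125,.092),grip=None):
    th=np.radians(th); c,s=np.cos(th),np.sin(th); x,z=-.267,.034
    return np.array([H[0]+x*c+z*s,0,H[1]-x*s+z*c])
E
python3 -c "
from h import *
stat()
im=viewer.camera('scene'); cv2.imwrite('pics/s9.png',cv2.resize(im[180:300,240:400,::-1],None,fx=5,fy=5))"
```

```text
t8.30 tcp_g [-0.1332 -0.0034  0.1184] tilt 44.8 F [-3.2 -0.3  3. ] open 0.18 q [-0.42  0.07  2.25  1.25  0.46 -1.7 ]
```

View pics/s9.png

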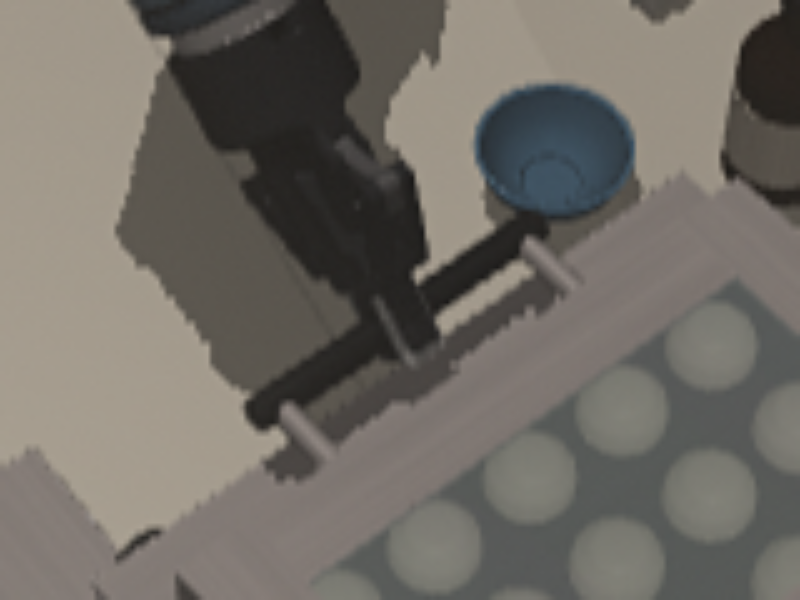

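```bash
cat >> h.py <<'E'
def arc(angs,H=(.125,.092)):
    p,r,o=pose(); c,s=np.cos(g[2]),np.sin(g[2]); d=p-[g[0],g[1],0]
    tg=np.array([c*d[0]+s*d[1],d[2]]); v=tg-H
    for a in angs:
        th=np.radians(a); n=np.array([v[0]*np.cos(th)+v[1]*np.sin(th),-v[0]*np.sin(th)+v[1]*np.cos(th)])-v
        w=R.from_euler("z",g[2]).apply([n[0],0,n[1]]); print(a,np.round(r.inv().apply(w),4))
E
python3 -c "
from h import *
arc([1,2,3.5,5,7,9])"
```

```text
1 [ 0.0035 -0.     -0.0028]
2 [ 0.0071 -0.     -0.0056]
3.5 [ 0.0126 -0.     -0.0097]
5 [ 0.0181 -0.     -0.0136]
7 [ 0.0257 -0.     -0.0186]
9 [ 0.0334 -0.     -0.0233]
```

>>> step_arm:
  plan:
    - [[0.0018, 0, -0.0014], [0, -0.5, 0]]
    - [[0.0044, 0, -0.0035], [0, -1.2, 0]]
    - [[0.0071, 0, -0.0056], [0, -2, 0]]
    - [[0.0126, 0, -0.0097], [0, -3.5, 0]]
    - [[0.0181, 0, -0.0136], [0, -5, 0]]

```text
time_s: 8.85
eef_pos: [0.5844, 0.0147, 0.1403]
eef_rot: [-0.038, 0.935, 0.103, 0.337]
wrist_force: [10.3, 5.0, -6.4]
opening: 0.178
```

```bash
python3 -c "
from h import *
stat(); print(pose()[2]['torque'])
arc([1.5,3,5,7,9])"
```

```text
t8.85 tcp_g [-0.1302 -0.0034  0.1403] tilt 39.7 F [10.3  5.  -6.4] open 0.18 q [-0.38  0.02  2.18  0.86  0.5  -1.28]
[ 0.2602272  -0.28011982  0.21919015]
1.5 [ 0.0053 -0.     -0.0043]
3 [ 0.0107 -0.     -0.0084]
5 [ 0.0181 -0.     -0.0137]
7 [ 0.0256 -0.     -0.0187]
9 [ 0.0333 -0.     -0.0234]
```

>>> step_arm:
  plan:
    - [[0.0057, 0, -0.004], [0, -1.5, 0]]
    - [[0.0112, 0, -0.0078], [0, -3, 0]]
    - [[0.0187, 0, -0.013], [0, -5, 0]]
    - [[0.0262, 0, -0.018], [0, -7, 0]]
    - [[0.034, 0, -0.0227], [0, -9, 0]]

```text
time_s: 9.35
eef_pos: [0.5945, 0.017, 0.1786]
eef_rot: [-0.03, 0.959, 0.106, 0.261]
wrist_force: [-0.7, 0.3, -2.3]
opening: 0.175
```

```bash
python3 -c "
from h import *
stat(); print(pose()[2]['torque'])
arc([2,4,6,8,10])"
```

```text
t9.35 tcp_g [-0.1199 -0.0034  0.1786] tilt 30.5 F [-0.7  0.3 -2.3] open 0.17 q [-0.31  0.    2.03  0.42  0.69 -0.8 ]
[0.03023427 0.39175517 0.0546743 ]
2 [ 0.007  -0.     -0.0057]
4 [ 0.0143 -0.     -0.0112]
6 [ 0.0217 -0.     -0.0164]
8 [ 0.0293 -0.     -0.0213]
10 [ 0.0371 -0.     -0.026 ]
```

>>> step_arm:
  plan:
    - [[0.007, 0, -0.0057], [0, -2, 0]]
    - [[0.0143, 0, -0.0112], [0, -4, 0]]
    - [[0.0217, 0, -0.0164], [0, -6, 0]]
    - [[0.0293, 0, -0.0213], [0, -8, 0]]
    - [[0.0371, 0, -0.026], [0, -10, 0]]

```text
time_s: 9.85
eef_pos: [0.6129, 0.0211, 0.2202]
eef_rot: [-0.02, 0.978, 0.108, 0.177]
wrist_force: [-0.6, -0.8, -2.9]
opening: 0.175
```

```bash
python3 -c "
from h import *
stat(); print(pose()[2]['torque'])
arc([2,4,6,8,10])
im=viewer.camera('scene'); cv2.imwrite('pics/s10.png',cv2.resize(im[130:380,200:500,::-1],None,fx=2.4,fy=2.4))"
```

```text
t9.85 tcp_g [-0.101  -0.0033  0.2202] tilt 20.5 F [-0.6 -0.8 -2.9] open 0.17 q [-0.24  0.07  1.82  0.2   0.95 -0.55]
[-0.13793053  0.27124878 -0.04446927]
2 [ 0.0071 -0.     -0.0057]
4 [ 0.0143 -0.     -0.0111]
6 [ 0.0217 -0.     -0.0163]
8 [ 0.0294 -0.     -0.0213]
10 [ 0.0371 -0.     -0.0259]
```

View pics/s10.png

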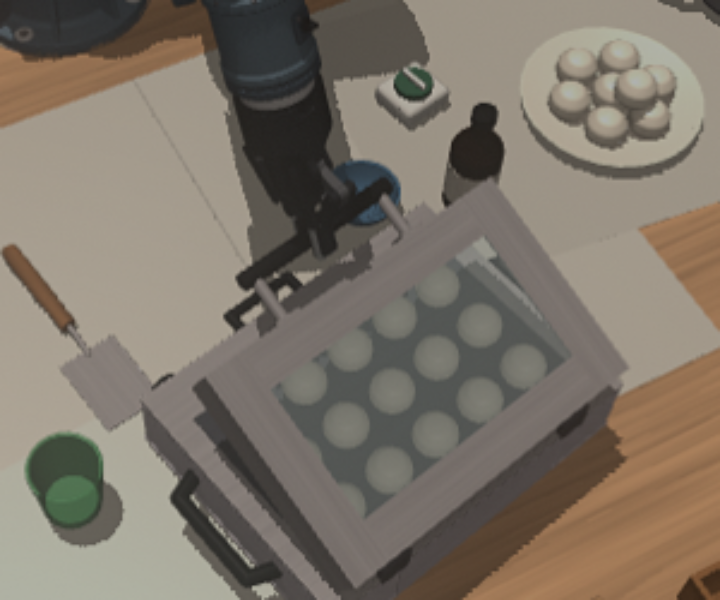

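>>> step_arm:
  plan:
    - [[0.0071, 0, -0.0057], [0, -2, 0]]
    - [[0.0143, 0, -0.0111], [0, -4, 0]]
    - [[0.0217, 0, -0.0163], [0, -6, 0]]
    - [[0.0294, 0, -0.0213], [0, -8, 0]]
    - [[0.0371, 0, -0.0259], [0, -10, 0]]

```text
time_s: 10.4
eef_pos: [0.6381, 0.0267, 0.2578]
eef_rot: [-0.011, 0.99, 0.11, 0.092]
wrist_force: [-2.7, -1.7, -0.6]
opening: 0.175
```

```bash
python3 -c "
from h import *
stat(); print(pose()[2]['torque'])
p,r,o=pose(); c,s=np.cos(g[2]),np.sin(g[2]); d=p-[g[0],g[1],0]
a=np.degrees(np.arctan2(d[2]-.092,.125-(c*d[0]+s*d[1]))-np.arctan2(.1184-.092,.125+.1332)); print('theta',a)
arc([2,4,6,8,9,10])"
```

```text
t10.40 tcp_g [-0.0752 -0.0033  0.2578] tilt 10.6 F [-2.7 -1.7 -0.6] open 0.17 q [-0.18  0.19  1.57  0.08  1.21 -0.42]
[-0.22320483  0.34824665  0.01772257]
theta 33.8040057553029
2 [ 0.0071  0.     -0.0057]
4 [ 0.0143  0.     -0.0111]
6 [ 0.0218  0.     -0.0163]
8 [ 0.0294  0.     -0.0212]
9 [ 0.0333  0.     -0.0236]
10 [ 0.0372  0.     -0.0258]
```

>>> step_arm:
  plan:
    - [[0.0071, 0, -0.0057], [0, -2, 0]]
    - [[0.0143, 0, -0.0111], [0, -4, 0]]
    - [[0.0218, 0, -0.0163], [0, -6, 0]]
    - [[0.0294, 0, -0.0212], [0, -8, 0]]
    - [[0.0352, 0, -0.0247], [0, -9.5, 0]]

```text
time_s: 10.9
eef_pos: [0.668, 0.0334, 0.2892]
eef_rot: [-0.002, 0.994, 0.11, 0.01]
wrist_force: [-2.7, -0.4, 0.5]
opening: 0.177
```

>>> step_arm:
  plan:
    - [[0.0035, 0, -0.0028], [0, -1, 0]]
    - [[0.0053, 0, -0.0043], [0, -1.5, 0]]
    - [[0.0053, 0, -0.0043], [0, -1.5, 0]]
    - [[0.0053, 0, -0.0043], [0, -1.5, 0]]
    - [[0.0053, 0, -0.0043], [0, -1.5, 0]]

```text
time_s: 11.4
eef_pos: [0.673, 0.0345, 0.2935]
eef_rot: [-0.0, 0.994, 0.11, -0.002]
wrist_force: [-3.1, -1.1, 1.9]
opening: 0.179
```

```bash
cat > chk.py <<'E'
from h import *
stat(); print(pose()[2]['torque'])
p,r,o=pose(); c,s=np.cos(g[2]),np.sin(g[2]); d=p-[g[0],g[1],0]
a=np.degrees(np.arctan2(d[2]-.092,.125-(c*d[0]+s*d[1]))-np.arctan2(.1184-.092,.125+.1332)); print('theta',a)
for cam in('scene','top'):
    im=np.ascontiguousarray(viewer.camera(cam)[:,:,::-1])
    for th,col in((40,(0,0,255)),(45,(0,255,0)),(50,(255,0,0))):
        # lid top rim in lid axes (rel to bar): front x=.048, z=.018 ; rear x=.261
        L=[]
        for x,y in((.048,.165),(.048,-.165),(.261,-.165),(.261,.165)):
            X,Z=x-.267,.018+.034; t=np.radians(th)
            L.append([.125+X*np.cos(t)+Z*np.sin(t),y-.002,.092-X*np.sin(t)+Z*np.cos(t)])
        cv2.polylines(im,[np.round(proj(G(L,g),cam)*16).astype(np.int32)],True,col,1,cv2.LINE_AA,4)
    im=im[110:360,200:500] if cam=='scene' else im[80:300,180:444]
    cv2.imwrite(f'pics/{cam}_end.png',cv2.resize(im,None,fx=2.4,fy=2.4,interpolation=cv2.INTER_CUBIC))
E
python3 chk.py
```

```text
t11.40 tcp_g [-0.0395 -0.0033  0.2935] tilt -0.2 F [-3.1 -1.1  1.9] open 0.18 q [-0.12  0.37  1.27 -0.    1.51 -0.35]
[-0.13435151  0.37816592 -0.00869384]
theta 44.9460461901299
```

View pics/scene_end.png

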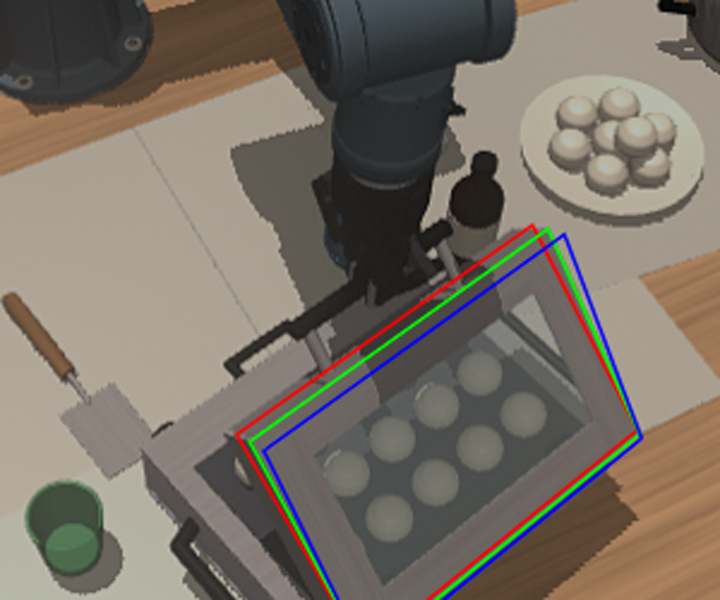

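View pics/top_end.png

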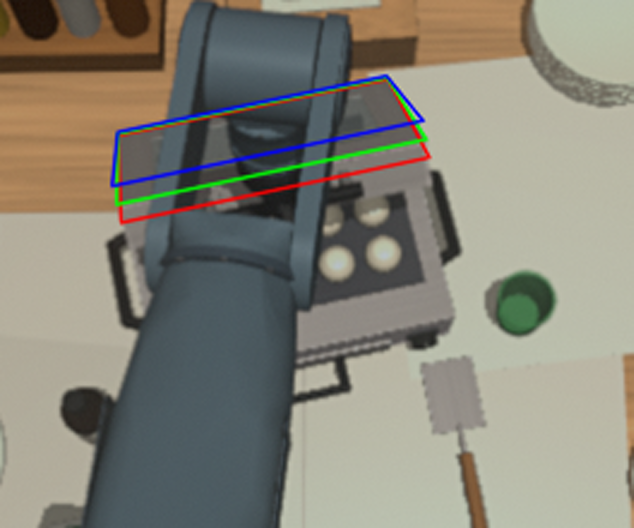

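>>> step_arm:
  plan:
    - [[0, 0, 0], [0, 0, 0]]
    - [[0, 0, 0], [0, 0, 0]]
    - [[0, 0, 0], [0, 0, 0]]
    - [[0, 0, 0], [0, 0, 0]]
    - [[0, 0, 0], [0, 0, 0]]

```text
time_s: 12.0
eef_pos: [0.6732, 0.0345, 0.2937]
eef_rot: [-0.0, 0.994, 0.11, -0.002]
wrist_force: [-3.0, -1.5, 1.2]
opening: 0.176
```

```bash
python3 -c "
from h import *
stat(); print(np.round(pose()[2]['dq'],3))
P=proj(G([[-.19,-.044,.034]],g),'scene'); print((P-[240,180])*5)
im=viewer.camera('scene'); cv2.imwrite('pics/s_fin.png',cv2.resize(im[180:300,240:400,::-1],None,fx=5,fy=5))
im=viewer.camera('top'); cv2.imwrite('pics/t_fin.png',im[:,:,::-1])"
```

```text
t12.00 tcp_g [-0.0392 -0.0033  0.2937] tilt -0.2 F [-3.  -1.5  1.2] open 0.18 q [-0.12  0.37  1.27 -0.    1.51 -0.35]
[ 0.001  0.002 -0.     0.001  0.001 -0.001]
[[258.05143182 404.13664812]]
```

View pics/s_fin.png

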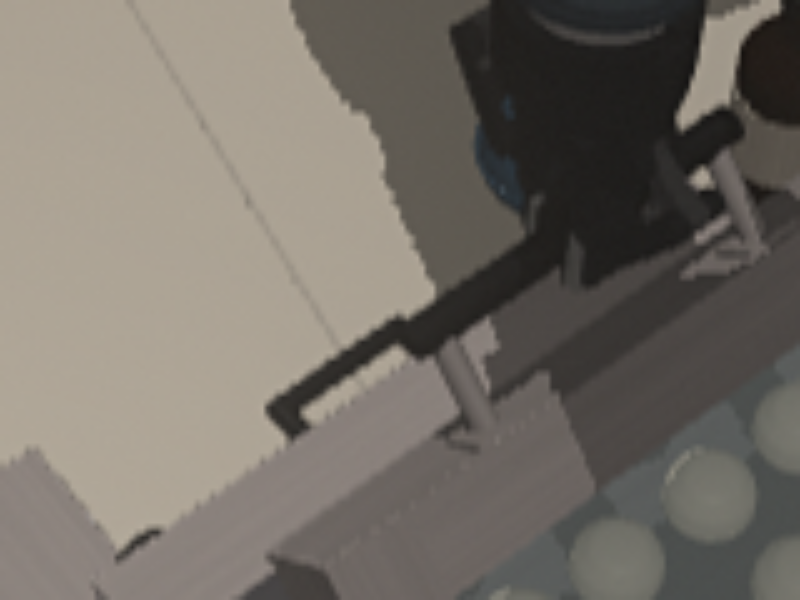

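View pics/t_fin.png

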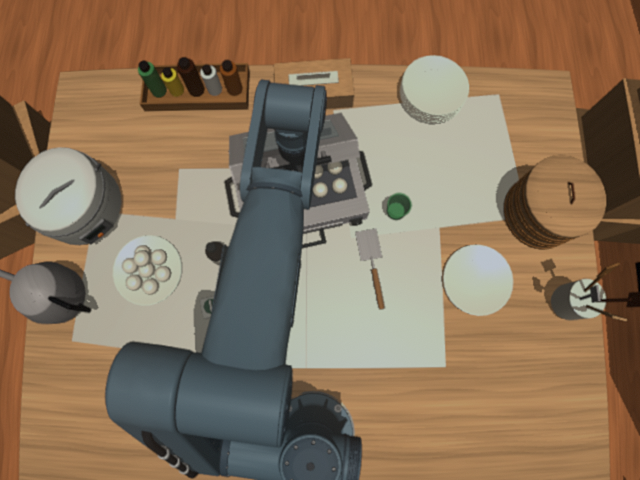

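```bash
python3 -c "
from bench import ticket; print(ticket.hand_in())
from h import *; stat()"
```

```text
the job is handed in; nothing more can be done
None
the job is handed in; nothing more can be done
```

I pushed the drip tray home with the lid shut, then lifted the lid by its bar handle and handed in with the fingers still holding it at about 45°. The hand-in at about 12 s gave no verdict.

- **Tray:** it slid at about 2 N, then stopped hard at about 20 N with the pull where the fitted griddle pose puts it when home. In the last scene picture the visible corner of the pull was about 2 px from the predicted home position, not on the outward side.
- **Lid:** the angle worked out from the arm's pose was 44.9°. The 45° outline of the lid drawn over the scene picture fitted better than the 40° and 50° ones. There is no direct reading of the lid angle.
- **Hold:** joint speeds were about zero, the wrist force was about 3 N and the fingers were stopped on the bar at an opening of 0.18. Contact force at the bar is not measured directly.
- **Other things:** the plates, cup, turner and bottle were still in place in the last top picture. The arm hid the dip bowl and most of the timer there. In earlier scene pictures both stood where they began, and at the end I saw only part of the bowl.
- **Disagreement:** the pose fit put the handle about 4 mm sideways of where the pictures showed it. I corrected the grip for most of that, and the fit was left unchanged.

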